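# Set the sowing row guide to the next row

### The job

Set the row guide in front of the seedling tray for the next row: swing its clamp lever open, slide the carriage along the rail by its upright post until its pointer is in line with the triangular clip on the tray's rim (not the round one), then swing the lever back to fully clamped and let go.

Things in the scene. Friction and masses are not known exactly. Their poses are not given: they have to be found in the camera images.
- post_grip (a point): Centre of the carriage's grip post: upright black cylinder, 26 mm diameter, 56 mm tall, centre 83 mm above the bench, on a flat aluminium carriage (82 x 64 mm, top at 55 mm). The carriage slides on a straight rail, up to 155 mm either way from its middle, friction about 4 N; clamped, it holds fast. Its 10 mm wide steel pointer juts towards the tray, level with the post along the rail.
- lever_knob (a point): Centre of the upright black round knob on the clamp lever's end: 22 mm diameter, 54 mm tall, centre 101 mm above the bench, on a 15 mm wide steel bar (top at 74 mm). The lever turns level about a pivot on the carriage, 45 mm from the post, square to the rail, on the side away from the tray. Pivot to knob 85 mm. It needs up to about 10 N at the knob and stays where left.
- clamp_lever (a joint): Lever angle, rad. 0 = clamped, at its stop: lever in line with the rail, its knob over the rail to the robot's right of the pivot. Grows clockwise seen from above (knob swings away from the tray, towards the robot) to 1.3 = fully open, at the other stop: lever nearly square to the rail. The cam bites below about 0.6; above that the carriage is free.
- triangle_clip: The mark: flat white triangular clip, 36 mm sides, 5 mm thick, fixed on the near rim of the black seedling tray, 64 mm above the bench, a corner pointing at the rail. Origin: its centre, underside, in line with that corner. x points from the rail across the tray, y along the rail (to the robot's left); the post is in line when its y here is 0. The round clip (30 mm) on that rim is not the mark.

How it is judged:
By the outcome, as a careful person would: the job done as asked, in the order asked, and still so for the second after the job is handed in, with the robot touching nothing.
It also fails if it takes over 64 s, if anything falls off the work surface, if the arm or the gripper's body presses on something with over 40 N, if the wrist force passes 120 N, or if a joint passes its speed limit or range.

### The arm

A 6-joint arm with a two-finger parallel gripper is mounted at the origin on the work surface. World frame = base frame: x ahead of the robot, y to its left, z up, the work surface at z = 0. Lengths are in mm, angles in rad, forces in N, time in s.
With the tool pointing down it reaches from about 400 to 925 mm from the base axis. Payload 12.5 kg.
Tool frame: the origin (TCP) lies at the very end of the fingers, on their centre line; the grasp point (between the pads) lies 19 mm behind it (env.tcp_to_grasp is the distance from the TCP to the grasp point, in mm); z points along the fingers, x is the direction in which the jaws open and shut, and the axes are right-handed (so a half turn about z gives the same grasp; the last joint's range is limited). The gripper opens to 95 mm and grips with 3 to 60 N. Pads are 20 mm wide; open, the fingers measure 119 mm over their backs; the gripper's body (75 mm by 180 mm) begins 59 mm behind the grasp point.
Start: joints at [1.228, 0.491, 1.559, -0, 1.092, -0.106], TCP at [146.603, 607.584, 177.061] pointing down, gripper open.
Joint ranges: [-3.1, 3.1], [-0.84, 2.19], [0.05, 2.79], [-1.13, 4.28], [0.06, 2.93], [-2.69, 2.69]. Speed limits (rad/s): [2.22, 2.22, 2.79, 3.14, 3.14, 3.14].

### API

Orientations are given as [roll, pitch, yaw] about the fixed x, y, z axes, in that order (R = Rz(yaw) Ry(pitch) Rx(roll)).
In Python, from cell import env, vision, job gives the robot as it stands.
- The arm moves only by the shell command python3 -m pendant 'ROWS' [OPENING]. ROWS is JSON, a list of rows, each a list of 4 numbers: the shift along the tool's x, y, z in mm, then the turn about the tool's z in degrees. In form: [[tx, ty, tz, turn], ...]. A call has 1 to 8 rows; each row is the pose to reach, as a shift and turn from the pose measured when the call began, along the tool's axes at that moment; what a row does not reach only later rows make up. A row lasts 1/8 s, in which the tool goes at most 62.5 mm and 10.7 degrees, less where a joint would pass 70% of its speed; a pose out of reach is approached as far as the arm can. A call with a gripper value outside its range is refused whole. OPENING is the closure, from 0 (fully open) to 1 (shut), set as the call begins (- or left out, the last holds). The fingers move at their own pace and stop on an object; the grip force is fixed at half the most. Time passes only in rows, so rows that repeat a pose let the fingers close. It gives the time, the measured TCP pose, the force and the opening at its end, in the units of the state.
- env.state(): the state, without advancing time (a new reading comes with each control period).
- vision.read_camera(name): name is "scene" or "top" or "wrist"; returns a dict with "pixels" (480x640x3 uint8, red, green, blue), "intrinsics" (3x3 intrinsics, pixels), "R" (3x3) and "t" (3): a world point X has camera coordinates R X + t; the wrist camera has in their place "tool_from_camera" (4x4, takes a point from camera to tool coordinates, whose origin is the TCP and whose axes are the tool frame's). Camera axes: x right, y down, z forward; pixel columns grow to the right and rows downward; lengths in mm; the calibration is good to about 2 mm. A picture is of the moment at which its call begins: read the wrist's pose just before it. There is no depth.
- job.job_done(): hands the job in, once; it reports no verdict.
Trained networks look in a picture, given as the dict that the camera call returned (one of the last four; its "shot" number tells which), for a name from the list of things; names that differ only in an ending like _2 or _b are one class to them, and where a whole thing is asked for, a point or a joint stands for the part that bears it (a point fixed in the world has none). Each returns a list of dicts, best first, with "confidence" (0 to 1); they miss things now and then, are a little off and sometimes report something else, mostly with a low value. They report only what shows in the picture. A call takes as long as a camera call.
- vision.find_in(picture, query): "at" ([x, y, z] in mm, in the coordinates of the camera as it stood for that picture, good to about 4 mm: the middle of the surface that is visible of it).
- vision.regions_of(picture, query): "pixels" (480x640 bool, what is visible of it).
The state is a dict: "t": time; "joints": joint angles; "qvel": joint speeds; "tau": joint torques, N m; "eef_pos": TCP position; "tcp_rot": TCP orientation; "ft_force": force on the tool from outside, world axes, zero at the start; "moment": the same for the moment, N m; "opening": opening from 0.0 (shut) to 1.0 (fully open).
Only numpy, scipy, OpenCV 4.12 (cv2) and the standard library are available. Lean on these libraries where they do the work, as an engineer would, in place of code of your own. Each camera call takes 0.05 s, during which the arm holds its last target.

## Working session

There is one attempt and no reset: what is moved stays moved. The work goes in short steps, Python scripts to look and compute and a shell command to move; the robot and the scene stay as the last step left them, time stands still between calls to the robot, and variables do not carry over. Pictures are saved under pics/ and viewed, and the job is handed in when it is done.

```bash
ls; mkdir -p pics
cat > h.py <<'E'
import numpy as np, cv2
from cell import env, vision, job
def save(p,n): cv2.imwrite(f'pics/{n}.png', p['pixels'][:,:,::-1])
def toworld(p,at): return p['R'].T@(np.array(at)-p['t'])
def plane(p,uv,z):
    K=np.array(p['intrinsics']);R=np.array(p['R']);t=np.array(p['t'])
    d=R.T@np.linalg.inv(K)@np.array([uv[0],uv[1],1.]);c=-R.T@t
    return c+d*(z-c[2])/d[2]
def cen(m):
    v,u=np.nonzero(m);return u.mean(),v.mean()
E
python3 - <<'E'
from h import *
s=env.state();print(s['t'],s['eef_pos'],s['tcp_rot'])
for c in ['top','scene']:
    p=vision.read_camera(c);save(p,c+'0')
    for n in ['post_grip','lever_knob','triangle_clip','clamp_lever']:
        for r in vision.find_in(p,n)[:3]: print(c,n,toworld(p,r['at']).round(1),round(r['confidence'],2))
        if n=='triangle_clip':
            for r in vision.regions_of(p,n)[:2]: print(cen(r['pixels']),plane(p,cen(r['pixels']),69).round(1),r['pixels'].sum(),r['confidence'])
E
```

```text
pics
0.0 [146.50389389 607.28387542 176.47882414] [-3.14149020e+00  1.09769785e-03  1.33400228e+00]
top post_grip [576.2 -13.1  56.8] 0.75
top lever_knob [558.9 -47.7  77.6] 0.73
top triangle_clip [707.4  86.2  68.7] 0.69
(np.float64(266.06875), np.float64(185.659375)) [708.9  85.8  69. ] 320 0.59
top clamp_lever [559.6 -43.3  84.5] 0.77
scene post_grip [583.4  -4.8  59.2] 0.95
scene lever_knob [558.7 -58.4  82.5] 0.68
scene triangle_clip [709.7  83.5  69.9] 0.93
(np.float64(289.35872235872233), np.float64(332.2923832923833)) [710.2  84.8  69. ] 407 0.87
scene clamp_lever [556.5 -60.7  84.4] 0.63
```

View pics/top0.png

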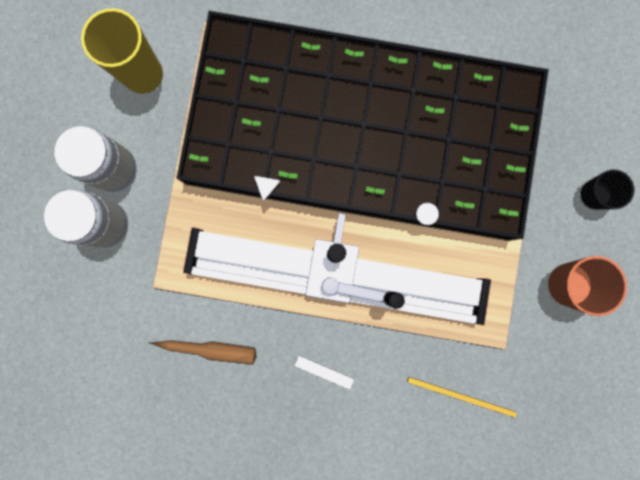

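View pics/scene0.png

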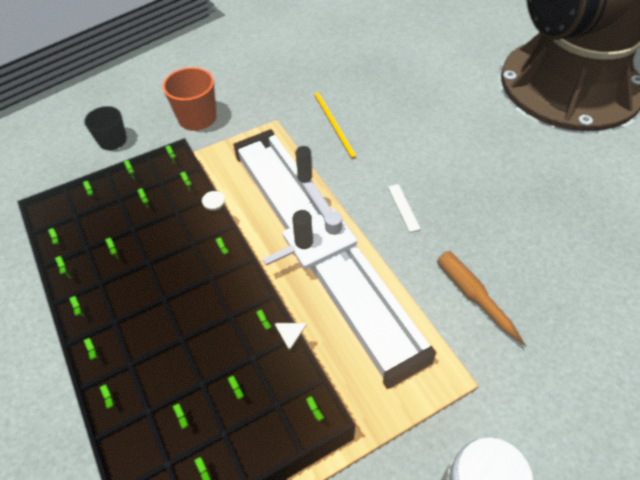

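The top view shows the post top at about (336,253), the knob top at (395,299), the pivot at (330,286) and the triangle at (266,187). The round clip is at (427,213). The rail is tilted slightly in the image.

Run:
```python
from h import *
p=vision.read_camera('top');im=p['pixels']
c=im[150:340,170:520];cv2.imwrite('pics/topc.png',cv2.resize(c,(0,0),fx=2.28,fy=2.28,interpolation=cv2.INTER_CUBIC)[:,:,::-1])
for n,uv,z in [('post',(336.5,253),111),('knob',(395,299.5),128),('pivot',(330,286),82)]: print(n,plane(p,uv,z).round(1))
# rim edge triangle: corners
m=vision.regions_of(p,'triangle_clip')[0]['pixels']
w=(im.min(2)>170)&(cv2.dilate(m.astype(np.uint8),np.ones((5,5)))>0)
a,t=cv2.minEnclosingTriangle(np.argwhere(w)[:,::-1].astype(np.float32).reshape(-1,1,2))
for q in t[:,0]: print('tri',q,plane(p,q,69).round(1))
print(cen(w),plane(p,cen(w),69))
C=-p['R'].T@p['t'];print('cam',C)
s=vision.read_camera('scene')
cv2.imwrite('pics/scenec.png',cv2.resize(s['pixels'][120:400,180:460],(0,0),fx=2.1,fy=2.1,interpolation=cv2.INTER_CUBIC)[:,:,::-1])
```

```text
post [610.3  -9.6 111. ]
knob [549. -82. 128.]
pivot [566.4  -1.1  82. ]
tri [254.08861 175.8481 ] [723.2 102.6  69. ]
tri [262.8  200.24] [688.3  90.7  69. ]
tri [279.58536 180.09756] [716.5  66.7  69. ]
(np.float64(265.47945205479454), np.float64(185.40068493150685)) [709.28047633  86.65974888  69.        ]
cam [584.89941769  19.6949754  749.20920931]
```

View pics/topc.png

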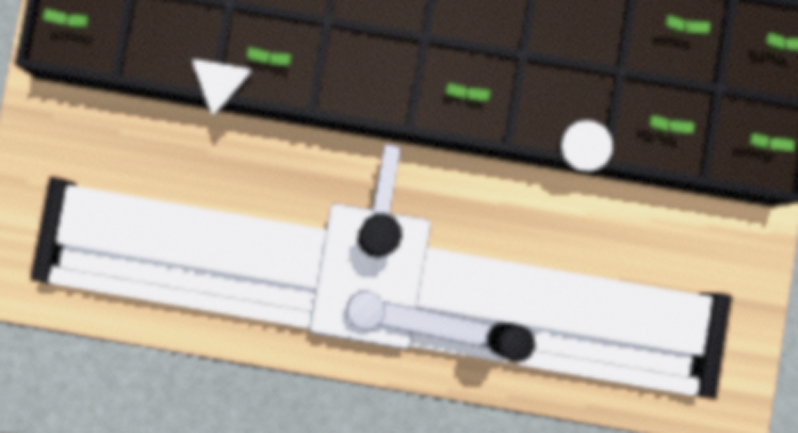

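View pics/scenec.png

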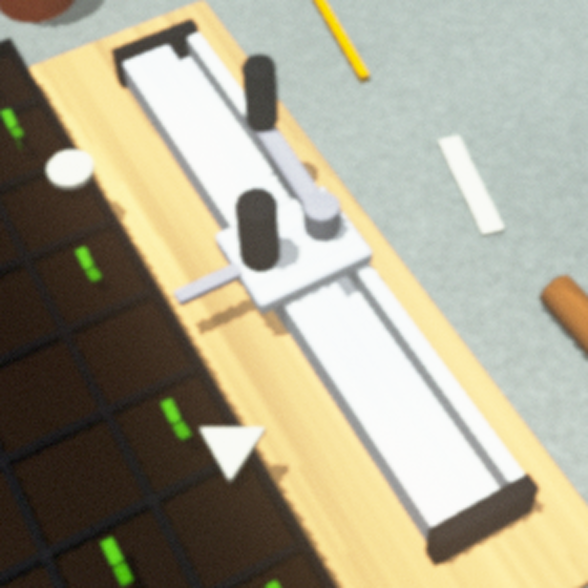

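```bash
cat >> h.py <<'E'
from scipy.spatial.transform import Rotation as Ro
TH=0.168
xr=np.array([np.cos(TH),-np.sin(TH),0]);yr=np.array([np.sin(TH),np.cos(TH),0])
def delta(target,yaw):
    s=env.state();R=Ro.from_euler('xyz',s['tcp_rot']).as_matrix()
    d=R.T@(np.array(target)-s['eef_pos']); dy=(s['tcp_rot'][2]-yaw+np.pi)%(2*np.pi)-np.pi
    print('t',round(s['t'],2),'pos',s['eef_pos'].round(1),'rpy',s['tcp_rot'].round(3),'F',s['ft_force'].round(1),'open',round(s['opening'],3),'q6',round(s['joints'][5],2))
    print('delta',d.round(1),'turn',np.degrees(dy).round(1))
E
python3 -m pendant '[[-38,37,0,5.4],[-76,74,0,10.8],[-114,111,0,16.2],[-152,148,0,21.6],[-190,185,0,27],[-228,222,0,32.4],[-266,259,0,37.8],[-300,290,0,43]]' 0
python3 - <<'E'
from h import *
delta([551.5,-85,180],-0.168)
E
```

```text
t: 1.75
eef_pos: [359.0, 246.4, 177.3]
tcp_rot: [3.142, -0.001, 0.58]
ft_force: [-0.5, 1.0, -0.8]
opening: 1.002
t 1.75 pos [359.  246.4 177.3] rpy [ 3.142e+00 -1.000e-03  5.800e-01] F [-0.5  1.  -0.8] open 1.002 q6 -0.13
delta [-20.6 382.7  -2.7] turn 42.9
```

```bash
python3 -m pendant '[[-3,50,-3,6],[-6,100,-3,12],[-9,150,-3,18],[-12,200,-3,24],[-15,250,-3,30],[-18,300,-3,36],[-20,350,-3,43],[-20.6,382.7,-3,43]]' 0
python3 - <<'E'
from h import *
delta([551.5,-85,180],-0.168)
p=vision.read_camera('wrist');save(p,'w1')
s=env.state();R=Ro.from_euler('xyz',s['tcp_rot']).as_matrix()
print(np.array(p['tool_from_camera']).round(2))
for n in ['lever_knob','post_grip']:
  for r in vision.find_in(p,n)[:2]:
    a=(np.array(p['tool_from_camera'])@np.append(r['at'],1))[:3];print(n,(R@a+s['eef_pos']).round(1),r['confidence'])
E
```

```text
t: 2.75
eef_pos: [552.4, -87.1, 180.3]
tcp_rot: [-3.141, -0.001, -0.173]
ft_force: [-0.9, 0.9, 0.3]
opening: 0.999
t 2.75 pos [552.4 -87.1 180.3] rpy [-3.141e+00 -1.000e-03 -1.730e-01] F [-0.9  0.9  0.3] open 0.999 q6 -0.1
delta [-1.2 -1.9  0.3] turn -0.3
[[   1.     -0.      0.     -0.41]
 [  -0.      0.96    0.29  -82.69]
 [  -0.     -0.29    0.96 -208.81]
 [   0.      0.      0.      1.  ]]
lever_knob [562.7 -51.4  78.4] 0.6
post_grip [580.9 -18.2  54.8] 0.74
```

View pics/w1.png

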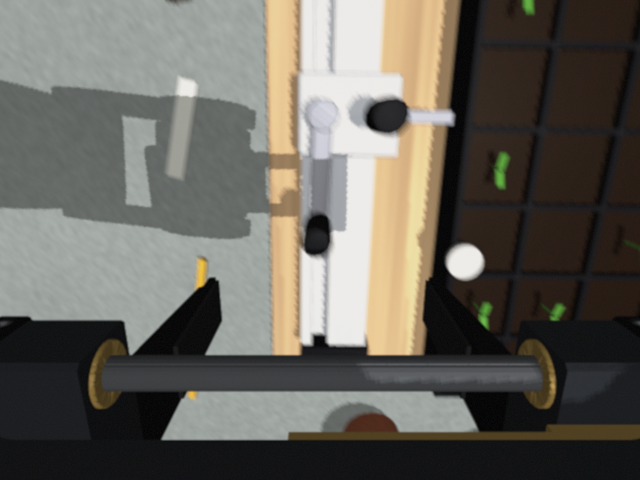

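The wrist view shows the knob at (317,234), between the fingers and slightly ahead of the tool. The rail runs vertically, so the yaw is right.

```bash
cat >> h.py <<'E'
def wplane(p,s,uv,z):
    R=Ro.from_euler('xyz',s['tcp_rot']).as_matrix();T=np.array(p['tool_from_camera'])
    d=R@T[:3,:3]@np.linalg.inv(p['intrinsics'])@np.array([uv[0],uv[1],1.]);c=R@T[:3,3]+s['eef_pos']
    return c+d*(z-c[2])/d[2]
E
python3 - <<'E'
from h import *
s=env.state();p=vision.read_camera('wrist')
cv2.imwrite('pics/w1c.png',cv2.resize(p['pixels'][60:360,240:480],(0,0),fx=2,fy=2,interpolation=cv2.INTER_CUBIC)[:,:,::-1])
for uv in [(317,228),(317,232),(317,242),(317,246)]: print(uv,wplane(p,s,uv,128).round(1))
print('pivot',wplane(p,s,(322,113),82),'post', wplane(p,s,(384,117),111))
print('rail edges',wplane(p,s,(302,180),40),wplane(p,s,(302,320),40))
E
```

```text
(317, 228) [550.  -76.1 128. ]
(317, 232) [549.5 -78.8 128. ]
(317, 242) [548.3 -85.9 128. ]
(317, 246) [547.8 -88.7 128. ]
pivot [566.25992216  -2.99048219  82.        ] post [606.47285139 -12.73196143 111.        ]
rail edges [539.53580292 -54.96378129  40.        ] [ 514.1373119  -189.45320968   40.        ]
```

View pics/w1c.png

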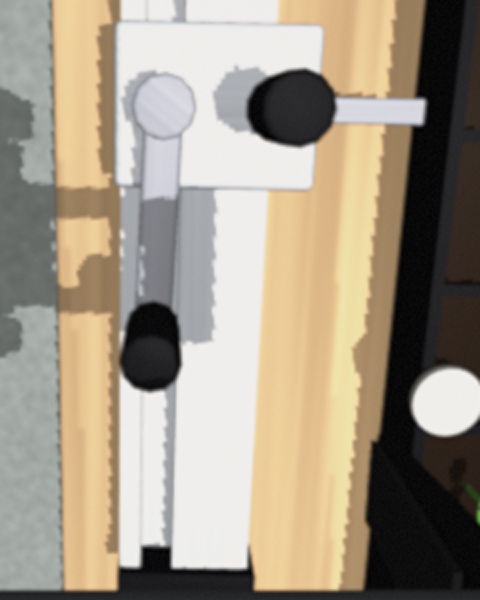

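Run:
```python
from h import *
delta([550,-85,90],-0.173)
p=vision.read_camera('top');im=cv2.cvtColor(p['pixels'],cv2.COLOR_RGB2GRAY)
l=cv2.createLineSegmentDetector().detect(im)[0][:,0]
for a in l:
    if np.hypot(a[0]-a[2],a[1]-a[3])>60:
        P=plane(p,a[:2],64);Q=plane(p,a[2:],64);d=P-Q;print(a.round(0),np.degrees(np.arctan2(d[0],d[1])).round(2))
```

```text
t 2.95 pos [551.1 -85.  180. ] rpy [-3.141  0.    -0.171] F [ 0.1 -0.2 -0.1] open 0.999 q6 -0.1
delta [-1.1  0.2 90. ] turn 0.1
[177. 176. 208.  11.] -79.11
[489. 241. 571. 261.] 15.17
[407. 223. 267. 198.] -169.05
[373. 358. 383. 296.] -79.86
[209.  10. 548.  69.] 10.99
[548.  69. 523. 237.] 100.97
[259. 197. 186. 184.] -168.96
[359. 478. 376. 359.] -80.25
[550. 429. 468. 408.] -164.37
[193. 273. 347. 302.] 11.6
[177. 340. 249. 344.] 4.61
[259. 205. 182. 192.] -169.18
[336. 219. 269. 207.] -168.41
[153. 286. 344. 320.] 10.92
[283. 293. 203. 280.] -169.46
[272. 194. 402. 217.] 11.01
[432. 233. 404. 478.] 98.28
[170. 196. 153. 285.] 101.04
[216. 301. 155. 290.] -169.1
[183. 179. 256. 192.] 10.98
[199. 256. 307. 275.] 11.03
[461. 319. 465. 249.] -84.27
[418. 270. 404. 332.] 105.1
[307. 248. 206. 231.] -169.25
```

```bash
sed -i 's/^TH=.*/TH=0.192/' h.py; python3 -m pendant '[[-1,0.5,30,1],[-1,0.5,60,1],[-1,0.5,80,1],[-1,0.5,90,1],[-1,0.5,90,1]]' 0
python3 -m pendant '[[0,0,0,0],[0,0,0,0],[0,0,0,0],[0,0,0,0],[0,0,0,0],[0,0,0,0]]' 1
```

```text
t: 3.62
eef_pos: [549.7, -84.1, 90.2]
tcp_rot: [-3.141, 0.001, -0.187]
ft_force: [-0.8, 0.5, 0.0]
opening: 0.999
t: 4.38
eef_pos: [549.6, -84.1, 90.2]
tcp_rot: [-3.141, 0.001, -0.187]
ft_force: [-0.6, -0.0, -0.5]
opening: 0.426
```

```bash
python3 -m pendant '[[0,0,0,0],[0,0,0,0],[0,0,0,0],[0,0,0,0],[0,0,0,0],[0,0,0,0]]' 1
```

```text
t: 5.12
eef_pos: [550.0, -84.2, 90.6]
tcp_rot: [-3.141, -0.0, -0.187]
ft_force: [-0.5, -0.2, 5.1]
opening: 0.005
```

Run:
```python
from h import *
p=vision.read_camera('wrist');save(p,'w2')
q=vision.read_camera('scene')
cv2.imwrite('pics/s2.png',cv2.resize(q['pixels'][60:340,180:460],(0,0),fx=2.1,fy=2.1,interpolation=cv2.INTER_CUBIC)[:,:,::-1])
```

```text
(no output)
```

View pics/w2.png

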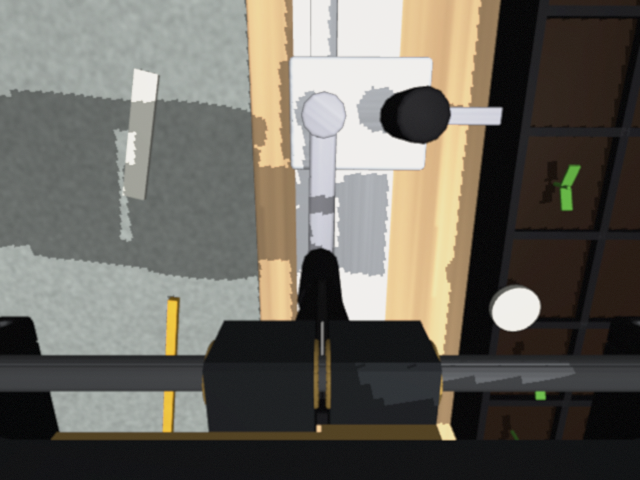

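View pics/s2.png

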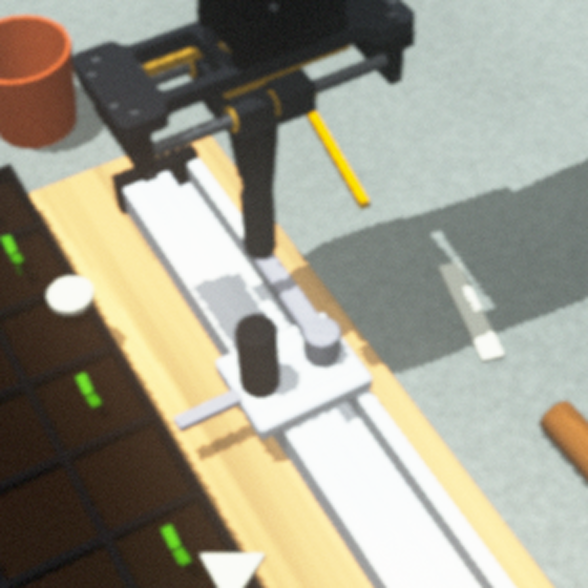

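Run:
```python
from h import *
s=env.state();p=vision.read_camera('wrist')
print(s['joints'].round(3),s['eef_pos'],s['ft_force'],s['moment'],s['opening'])
a=cv2.convertScaleAbs(p['pixels'][180:440,200:440],alpha=2.5,beta=20)
cv2.imwrite('pics/w3.png',cv2.resize(a,(0,0),fx=2.3,fy=2.3,interpolation=cv2.INTER_CUBIC)[:,:,::-1])
for r in vision.find_in(p,'lever_knob')[:3]: print(r)
R=Ro.from_euler('xyz',s['tcp_rot']).as_matrix();T=np.array(p['tool_from_camera']);Ti=np.linalg.inv(T);K=p['intrinsics']
for X in [(550,-84,128),(550,-84,74),(550,-84,90)]:
    c=Ti@np.append(R.T@(np.array(X)-s['eef_pos']),1);u=K@c[:3];print(X,u[:2]/u[2])
q=vision.read_camera('top');a=cv2.convertScaleAbs(q['pixels'][200:360,290:470],alpha=2,beta=20)
cv2.imwrite('pics/t3.png',cv2.resize(a,(0,0),fx=4,fy=3.6,interpolation=cv2.INTER_CUBIC)[:,:,::-1])
q=vision.read_camera('scene');a=cv2.convertScaleAbs(q['pixels'][120:260,250:390],alpha=2,beta=20)
cv2.imwrite('pics/s3.png',cv2.resize(a,(0,0),fx=4,fy=4,interpolation=cv2.INTER_CUBIC)[:,:,::-1])
```

```text
[-2.710e-01  5.000e-01  1.821e+00  1.000e-03  8.200e-01 -8.500e-02] [550.02809999 -84.22729749  90.58660817] [0.3961738  0.22991213 5.32790789] [-0.11450094  0.15901766 -0.0296536 ] 0.009221640723550584
{'at': [3.5, -31.5, 220.8], 'confidence': 0.75}
(550, -84, 128) [322.11743338 298.12341655]
(550, -84, 74) [321.89552978 258.76964215]
(550, -84, 90) [321.95062829 268.5411568 ]
```

View pics/w3.png

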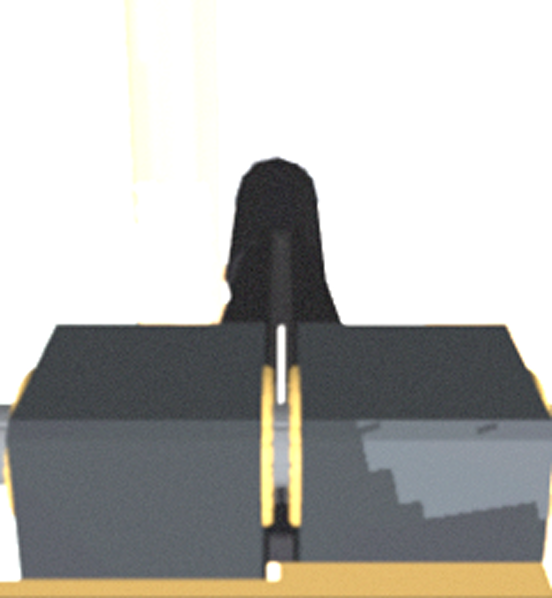

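View pics/s3.png

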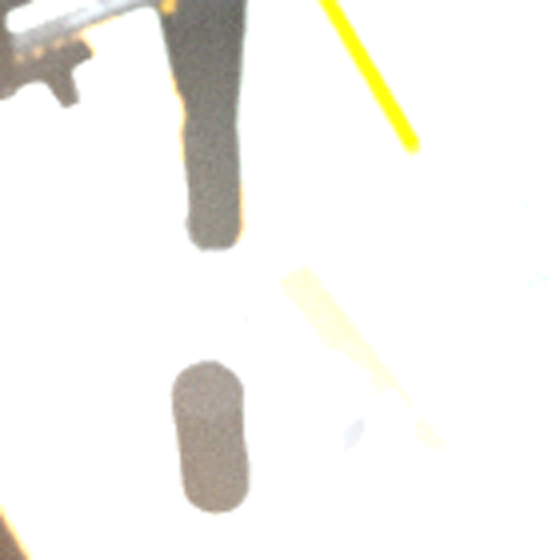

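View pics/t3.png

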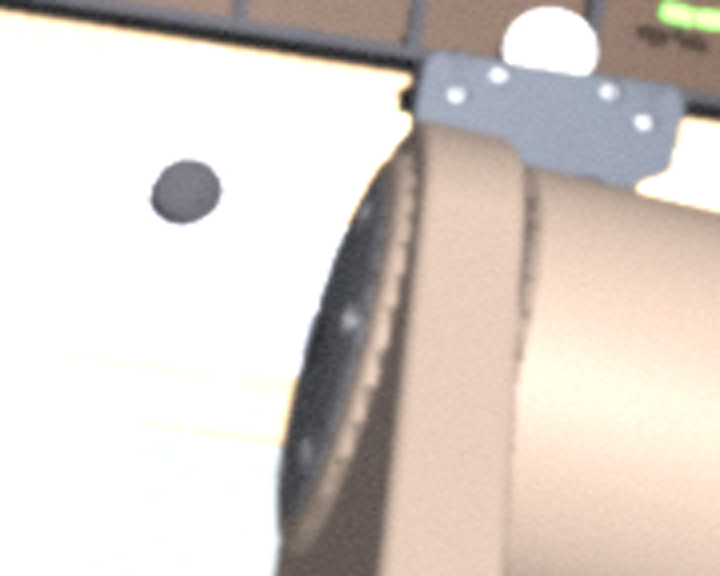

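```bash
python3 -m pendant '[[0,0,0,0],[0,0,0,0],[0,0,0,0],[0,0,0,0],[0,0,0,0],[0,0,0,0]]' 0.5
python3 - <<'E'
from h import *
s=env.state();p=vision.read_camera('wrist')
a=cv2.convertScaleAbs(p['pixels'][180:440,200:440],alpha=2,beta=10)
cv2.imwrite('pics/w4.png',cv2.resize(a,(0,0),fx=2.3,fy=2.3,interpolation=cv2.INTER_CUBIC)[:,:,::-1])
q=vision.read_camera('scene');a=cv2.convertScaleAbs(q['pixels'][100:260,240:400],alpha=1.6,beta=20)
cv2.imwrite('pics/s4.png',cv2.resize(a,(0,0),fx=3.7,fy=3.7,interpolation=cv2.INTER_CUBIC)[:,:,::-1])
E
```

```text
t: 6.18
eef_pos: [549.8, -84.2, 90.4]
tcp_rot: [-3.141, 0.0, -0.187]
ft_force: [0.2, 0.4, -0.2]
opening: 0.494
```

View pics/w4.png

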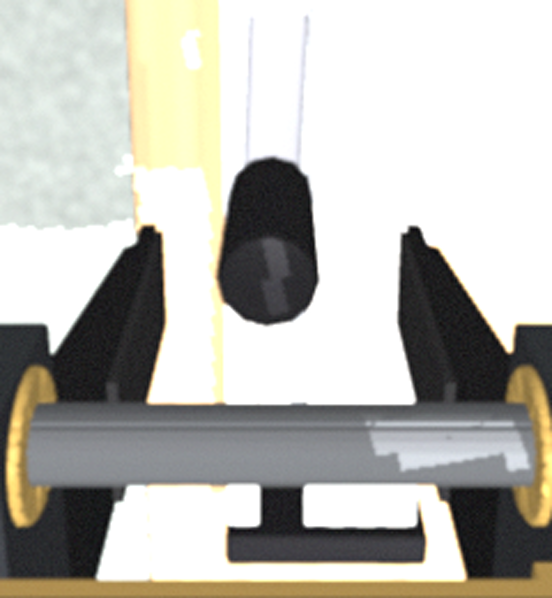

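View pics/s4.png

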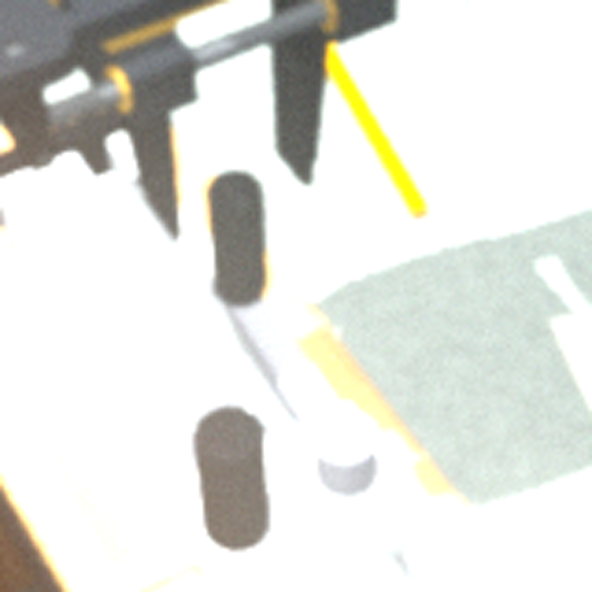

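Run:
```python
from h import *
s=env.state();p=vision.read_camera('wrist');K=np.array(p['intrinsics']);print(K)
T=np.array(p['tool_from_camera']);Ti=np.linalg.inv(T)
for y in (-10,0,10):
  for z in (0,-10,-19,-38,-59):
    o=[]
    for x in (-.494*47.5,.494*47.5):
        c=(Ti@np.array([x,y,z,1]))[:3];u=K@c;o.append((u[:2]/u[2]).round(0))
    print(y,z,o,'crop',[((a-[200,180])*2.3).round(0) for a in o])
for c in ['scene']:
    q=vision.read_camera(c)
    R=Ro.from_euler('xyz',s['tcp_rot']).as_matrix()
    for y in (-10,0,10):
      for z in (0,-19,-38):
        for x in (-23.5,23.5):
          X=R@np.array([x,y,z])+s['eef_pos'];v=q['intrinsics']@(q['R']@X+q['t']);v=v[:2]/v[2];print(y,z,x,((v-[240,100])*3.7).round(0))
    for z in (74,128):
        v=q['intrinsics']@(q['R']@np.array([549.8,-84.4,z])+q['t']);v=v[:2]/v[2];print('knob',z,((v-[240,100])*3.7).round(0))
```

```text
[[398.91170725   0.         321.79145285]
 [  0.         398.91170725 237.25318799]
 [  0.           0.           1.        ]]
-10 0 [array([280., 252.]), array([364., 252.])] crop [array([184., 166.]), array([377., 166.])]
-10 -10 [array([278., 259.]), array([366., 259.])] crop [array([179., 182.]), array([382., 182.])]
-10 -19 [array([276., 265.]), array([368., 265.])] crop [array([175., 195.]), array([386., 195.])]
-10 -38 [array([272., 279.]), array([373., 279.])] crop [array([166., 228.]), array([398., 228.])]
-10 -59 [array([265., 300.]), array([379., 299.])] crop [array([150., 276.]), array([412., 274.])]
0 0 [array([280., 269.]), array([364., 269.])] crop [array([184., 205.]), array([377., 205.])]
0 -10 [array([278., 276.]), array([366., 276.])] crop [array([179., 221.]), array([382., 221.])]
0 -19 [array([277., 283.]), array([368., 283.])] crop [array([177., 237.]), array([386., 237.])]
0 -38 [array([272., 299.]), array([372., 299.])] crop [array([166., 274.]), array([396., 274.])]
0 -59 [array([266., 321.]), array([378., 321.])] crop [array([152., 324.]), array([409., 324.]
[... 260 characters left out ...]
177., 278.]), array([384., 278.])]
10 -38 [array([273., 318.]), array([371., 318.])] crop [array([168., 317.]), array([393., 317.])]
10 -59 [array([267., 342.]), array([377., 342.])] crop [array([154., 373.]), array([407., 373.])]
-10 0 -23.5 [304. 258.]
-10 0 23.5 [193. 306.]
-10 -19 -23.5 [303. 222.]
-10 -19 23.5 [189. 270.]
-10 -38 -23.5 [302. 185.]
-10 -38 23.5 [186. 233.]
0 0 -23.5 [291. 241.]
0 0 23.5 [180. 288.]
0 -19 -23.5 [290. 205.]
0 -19 23.5 [176. 253.]
0 -38 -23.5 [289. 168.]
0 -38 23.5 [173. 216.]
10 0 -23.5 [278. 224.]
10 0 23.5 [168. 271.]
10 -19 -23.5 [277. 188.]
10 -19 23.5 [164. 235.]
10 -38 -23.5 [275. 151.]
10 -38 23.5 [160. 198.]
knob 74 [238. 294.]
knob 128 [231. 192.]
```

The shut fingers closed on nothing. In both views the visible fingertips sit about 38 mm short of the reported TCP, right at knob-top height: separation 105 px and row 279, where a tip at the TCP would give 84 px and row 252–269. I'll go lower, astride the bar, and look again.

```bash
python3 -m pendant '[[-2.5,0,8,0],[-2.5,0,16,0],[-2.5,0,22,0],[-2.5,0,28,0],[-2.5,0,28,0]]' 0.5
python3 - <<'E'
from h import *
s=env.state();p=vision.read_camera('wrist')
a=cv2.convertScaleAbs(p['pixels'][180:440,200:440],alpha=2,beta=10)
cv2.imwrite('pics/w5.png',cv2.resize(a,(0,0),fx=2.3,fy=2.3,interpolation=cv2.INTER_CUBIC)[:,:,::-1])
q=vision.read_camera('scene');a=cv2.convertScaleAbs(q['pixels'][100:260,240:400],alpha=1.6,beta=20)
cv2.imwrite('pics/s5.png',cv2.resize(a,(0,0),fx=3.7,fy=3.7,interpolation=cv2.INTER_CUBIC)[:,:,::-1])
E
```

```text
t: 7.0
eef_pos: [547.3, -83.7, 62.0]
tcp_rot: [-3.141, 0.001, -0.187]
ft_force: [0.2, -1.0, -0.1]
opening: 0.496
```

View pics/w5.png

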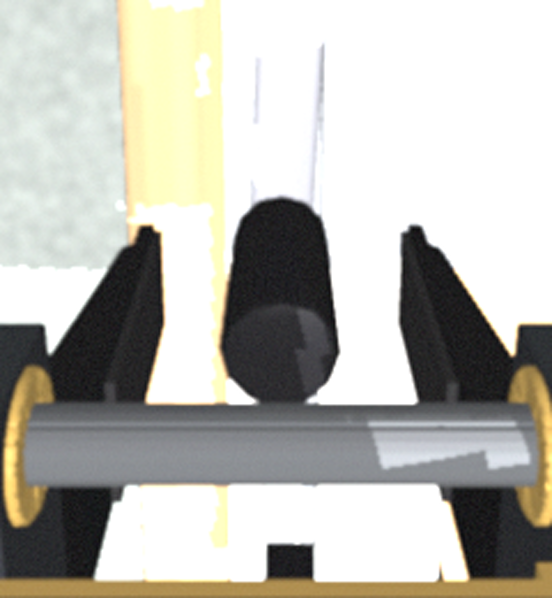

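View pics/s5.png

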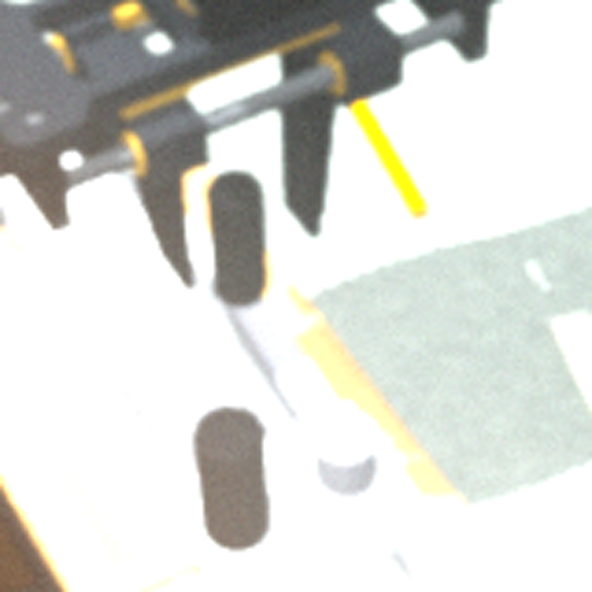

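The knob is centred between the fingers (crop column 280, tips at 160 and 403) and the tips reach about half way down it. Closing now.

```bash
python3 -m pendant '[[0,0,0,0],[0,0,0,0],[0,0,0,0],[0,0,0,0],[0,0,0,0],[0,0,0,0]]' 1
python3 - <<'E'
from h import *
delta([0,0,0],0)
# lever arc: knob from current pos, th0=0
s=env.state();K0=s['eef_pos'].copy();piv=K0+85*yr
print('pivot',piv)
R=Ro.from_euler('xyz',s['tcp_rot']).as_matrix()
for th in np.arange(0.1,1.31,0.1):
    X=piv+85*(-np.cos(th)*yr-np.sin(th)*xr); print(round(th,2),(R.T@(X-K0)).round(1),np.degrees(th).round(1))
E
```

```text
t: 7.85
eef_pos: [547.6, -83.8, 62.6]
tcp_rot: [-3.141, -0.0, -0.187]
ft_force: [-1.7, -1.2, 1.6]
opening: 0.226
t 7.85 pos [547.6 -83.8  62.6] rpy [-3.141 -0.    -0.187] F [-1.7 -1.2  1.6] open 0.226 q6 -0.09
delta [-553.6   19.5   62.4] turn -10.7
pivot [ 5.63794259e+02 -3.40980959e-01  6.26490949e+01]
0.1 [-8.5 -0.5 -0. ] 5.7
0.2 [-16.9  -1.8  -0. ] 11.5
0.3 [-25.1  -3.9  -0. ] 17.2
0.4 [-33.1  -6.9  -0. ] 22.9
0.5 [-40.7 -10.6  -0. ] 28.6
0.6 [-47.9 -15.1  -0. ] 34.4
0.7 [-54.7 -20.3  -0. ] 40.1
0.8 [-60.8 -26.1  -0. ] 45.8
0.9 [-66.4 -32.5  -0. ] 51.6
1.0 [-71.3 -39.4  -0. ] 57.3
1.1 [-75.5 -46.8   0. ] 63.0
1.2 [-78.9 -54.6   0. ] 68.8
1.3 [-81.6 -62.7   0. ] 74.5
```

Gripped: opening 0.226 is about 21.5 mm, which is the knob. Swinging it open along the arc, first half.

```bash
python3 -m pendant '[[-8.5,-0.5,0,5.7],[-16.9,-1.8,0,11.5],[-25.1,-3.9,0,17.2],[-33.1,-6.9,0,22.9],[-40.7,-10.6,0,28.6],[-47.9,-15.1,0,34.4],[-47.9,-15.1,0,34.4]]' 1
python3 - <<'E'
from h import *
s=env.state();print(s['ft_force'],s['moment'])
piv=np.array([563.8,-.3,s['eef_pos'][2]])
R=Ro.from_euler('xyz',s['tcp_rot']).as_matrix();X0=s['eef_pos'];d=X0-piv
print('radius',np.hypot(*d[:2]),'theta',np.arctan2(-d@xr,-d@yr))
for th in np.arange(0.7,1.36,0.1):
    X=piv+85*(-np.cos(th)*yr-np.sin(th)*xr); print(round(th,2),(R.T@(X-X0)).round(1),np.degrees(th-.6).round(1))
E
```

```text
t: 8.72
eef_pos: [504.0, -59.6, 62.7]
tcp_rot: [-3.139, -0.001, -0.789]
ft_force: [4.5, 2.6, -3.3]
opening: 0.225
[ 4.474522    2.64455423 -3.31032625] [ 0.40017675 -0.54961074 -0.15910111]
radius 84.15977178098396 theta 0.5977224623646518
0.7 [-8.7  0.4 -0. ] 5.7
0.8 [-17.1  -0.9  -0. ] 11.5
0.9 [-25.3  -3.   -0. ] 17.2
1.0 [-33.3  -6.   -0. ] 22.9
1.1 [-40.9  -9.7  -0. ] 28.6
1.2 [-48.1 -14.1  -0. ] 34.4
1.3 [-54.9 -19.3  -0. ] 40.1
```

```bash
python3 -m pendant '[[-8.7,0,0,5.7],[-17.1,-1,0,11.5],[-25.3,-3.2,0,17.2],[-33.3,-6.3,0,22.9],[-40.9,-10,0,28.6],[-48.1,-14.3,0,34.4],[-53.5,-18.3,0,39],[-53.5,-18.3,0,39]]' 1
python3 - <<'E'
from h import *
s=env.state()
d=s['eef_pos']-np.array([563.8,-.3,s['eef_pos'][2]]);print('radius',np.hypot(*d[:2]),'theta',np.arctan2(-d@xr,-d@yr))
q=vision.read_camera('top');cv2.imwrite('pics/t6.png',cv2.resize(q['pixels'][150:350,170:500],(0,0),fx=2.4,fy=2.4)[:,:,::-1])
E
```

```text
t: 9.72
eef_pos: [483.5, -8.9, 62.8]
tcp_rot: [-3.131, -0.001, -1.471]
ft_force: [17.5, 0.6, -14.4]
opening: 0.228
radius 80.74712921077132 theta 1.2717321581187906
```

View pics/t6.png

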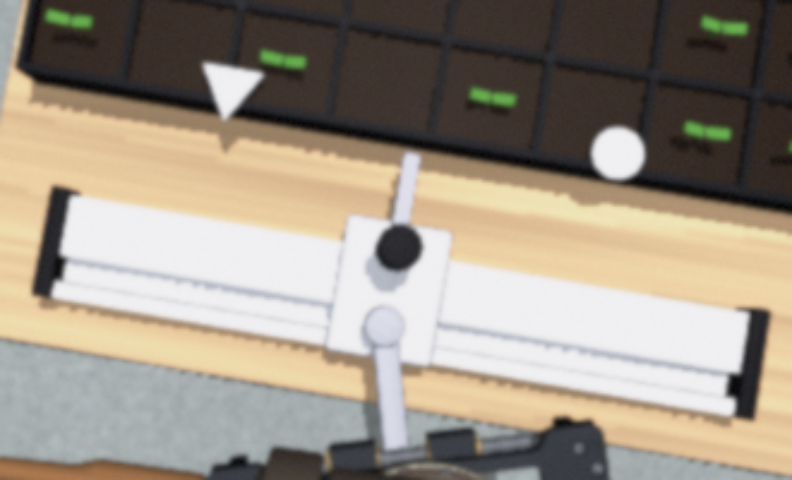

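The top view shows the lever swung to nearly square to the rail, with the post still at about (336,253). One small nudge toward the stop, then release.

```bash
python3 -m pendant '[[-3,0,0,1],[-4,0,0,1],[-4,0,0,1]]' 1
python3 -m pendant '[[0,0,0,0],[0,0,0,0],[0,0,0,0],[0,0,0,0],[0,0,0,0],[0,0,0,0],[0,0,0,0]]' 0.3
python3 - <<'E'
from h import *
delta([483.5,-8.9,180],-1.471)
E
```

```text
t: 10.15
eef_pos: [484.5, -5.4, 62.8]
tcp_rot: [-3.128, -0.002, -1.487]
ft_force: [6.9, -2.5, -7.0]
opening: 0.22
t: 11.02
eef_pos: [484.5, -5.4, 62.8]
tcp_rot: [-3.128, -0.002, -1.487]
ft_force: [-0.1, -0.7, -0.1]
opening: 0.699
t 11.03 pos [484.5  -5.4  62.8] rpy [-3.128e+00 -2.000e-03 -1.487e+00] F [-0.1 -0.7 -0.1] open 0.699 q6 1.34
delta [   3.6   -0.3 -117.2] turn -0.9
```

```bash
python3 -m pendant '[[0,0,-30,0],[0,0,-60,0],[0,0,-90,0],[0,0,-110,0],[0,0,-110,0]]' 0
python3 - <<'E'
from h import *
delta([609.4,-9.4,172],-1.763)
s=env.state();p=vision.read_camera('wrist');save(p,'w7')
E
```

```text
t: 11.65
eef_pos: [483.5, -5.4, 173.7]
tcp_rot: [-3.126, -0.003, -1.487]
ft_force: [0.3, -0.7, -0.5]
opening: 0.997
t 11.65 pos [483.5  -5.4 173.7] rpy [-3.126e+00 -3.000e-03 -1.487e+00] F [ 0.3 -0.7 -0.5] open 0.997 q6 1.34
delta [  14.6 -125.1    3.7] turn 15.8
```

View pics/w7.png

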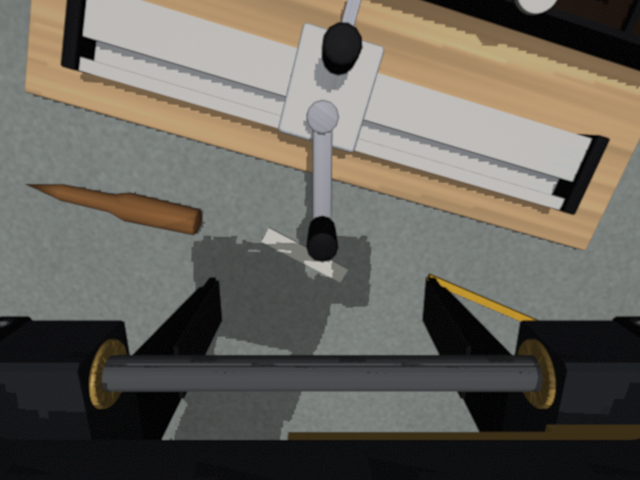

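The lever is open. The knob is at (322,240) and the post at (342,45). Moving over the post.

```bash
python3 -m pendant '[[5,-40,3,5],[10,-80,3,10],[14.6,-110,3,15],[14.6,-125,3,15.8],[14.6,-125,3,15.8],[14.6,-125,3,15.8]]' 0
python3 - <<'E'
from h import *
delta([609.4,-9.4,50],-1.763)
s=env.state();p=vision.read_camera('wrist');save(p,'w8')
for uv in [(320,240)]: pass
for X in [(609.4,-9.4,111),(609.4,-9.4,55)]:
    R=Ro.from_euler('xyz',s['tcp_rot']).as_matrix()
    c=np.linalg.inv(p['tool_from_camera'])@np.append(R.T@(np.array(X)-s['eef_pos']),1);u=p['intrinsics']@c[:3];print(X,u[:2]/u[2])
E
```

```text
t: 12.45
eef_pos: [607.9, -9.3, 170.6]
tcp_rot: [-3.129, 0.002, -1.762]
ft_force: [0.0, 0.1, -0.0]
opening: 1.002
t 12.45 pos [607.9  -9.3 170.6] rpy [-3.129e+00  2.000e-03 -1.762e+00] F [ 0.   0.1 -0. ] open 1.002 q6 1.64
delta [-0.000e+00 -1.000e-01  1.206e+02] turn 0.0
(609.4, -9.4, 111) [321.25143729 237.29012607]
(609.4, -9.4, 55) [321.3577942  218.67430868]
```

View pics/w8.png

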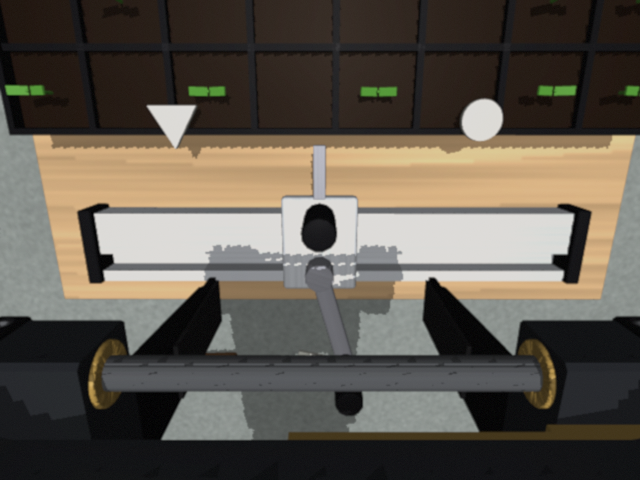

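Rail runs horizontally in this view. The post top is at (319,236), the pointer column at 319, the triangle's corner at (174,148) and the round clip at (482,118). Descending to grip the post.

```bash
python3 - <<'E'
from h import *
s=env.state();p=vision.read_camera('wrist')
a=wplane(p,s,(174.5,148),69);b=wplane(p,s,(319,236),111);print('apex',a,'post',b,'along',(a-b)@yr)
m=vision.regions_of(p,'triangle_clip')[0]['pixels'];print(cen(m));c=wplane(p,s,cen(m),69);print(c,c@yr)
E
python3 -m pendant '[[-1,0,30,0],[-1,0,60,0],[-1,0,85,0],[-1,0,105,0],[-1,0,119,0],[-1,0,119,0]]' 0
python3 -m pendant '[[0,0,0,0],[0,0,0,0],[0,0,0,0],[0,0,0,0],[0,0,0,0],[0,0,0,0],[0,0,0,0],[0,0,0,0]]' 1
python3 -m pendant '[[0,0,0,0],[0,0,0,0]]' 1
python3 - <<'E'
from h import *
s=env.state();p=vision.read_camera('wrist');save(p,'w9')
delta(s['eef_pos'],-1.763)
print('along tcp',s['eef_pos']@yr)
m=vision.regions_of(p,'triangle_clip')[0]['pixels'];print(cen(m));c=wplane(p,s,cen(m),69);print(c,c@yr)
E
```

```text
apex [688.59753932  89.59778077  69.        ] post [610.6598918   -8.00266773 111.        ] along 110.6792553360492
(np.float64(173.24134948096886), np.float64(120.7076124567474))
[708.04686499  84.69919683  69.        ] 218.25410146244812
t: 13.35
eef_pos: [609.6, -8.5, 51.9]
tcp_rot: [-3.129, 0.002, -1.762]
ft_force: [-0.2, -0.2, -0.1]
opening: 0.999
t: 14.35
eef_pos: [609.7, -8.3, 51.9]
tcp_rot: [-3.129, 0.002, -1.762]
ft_force: [0.4, 1.5, -0.6]
opening: 0.267
t: 14.6
eef_pos: [609.6, -8.4, 51.9]
tcp_rot: [-3.129, 0.002, -1.762]
ft_force: [0.8, 0.9, -0.5]
opening: 0.271
t 14.65 pos [609.7  -8.3  51.9] rpy [-3.129e+00  2.000e-03 -1.762e+00] F [-0.8  0.6  0.3] open 0.269 q6 1.64
delta [0. 0. 0.] turn 0.0
along tcp 108.12965428079042
(np.float64(84.83975788467664), np.float64(123.09939471169162))
[708.08616896  84.48492027  69.        ] 218.05126241608164
```

View pics/w9.png

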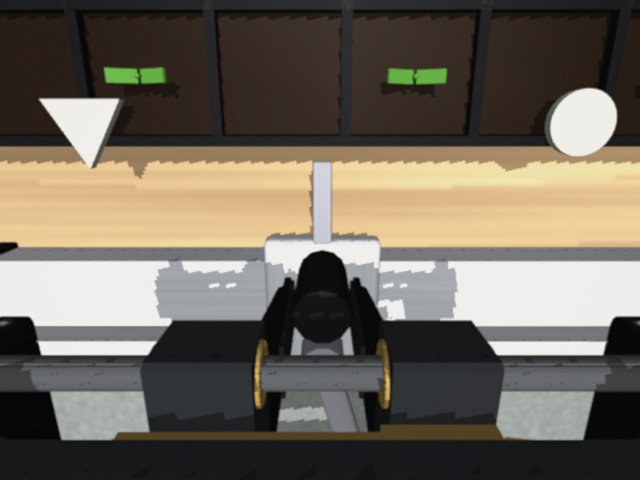

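The post is held (opening about 25.6 mm). The triangle is about 110 mm to the left along the rail. Sliding most of the way, then looking again.

```bash
python3 -m pendant '[[-8,0,0,0],[-22,0,0,0],[-38,0,0,0],[-55,0,0,0],[-72,0,0,0],[-88,0,0,0],[-98,0,0,0],[-105,0,0,0]]' 1
python3 -m pendant '[[0,0,0,0],[0,0,0,0]]' 1
cat > look.py <<'E'
from h import *
import sys
s=env.state();p=vision.read_camera('wrist');save(p,sys.argv[1])
delta(s['eef_pos'],-1.763)
a=s['eef_pos']@yr
m=vision.regions_of(p,'triangle_clip')[0]['pixels'];c=wplane(p,s,cen(m),69);print('tcp along',a,'tri cen',cen(m),c,'rem',c@yr-a)
# image-based: triangle corner and pointer
im=p['pixels'];w=((im.min(2)>150)&(cv2.dilate(m.astype(np.uint8),np.ones((5,5)))>0))
_,t=cv2.minEnclosingTriangle(np.argwhere(w)[:,::-1].astype(np.float32).reshape(-1,1,2));print(t[:,0].round(1).tolist(),[(wplane(p,s,q,69)@yr-a).round(1) for q in t[:,0]])
cv2.imwrite('pics/'+sys.argv[1]+'c.png',cv2.resize(im[60:300,200:460],(0,0),fx=2.5,fy=2.5,interpolation=cv2.INTER_CUBIC)[:,:,::-1])
E
python3 look.py w10
```

```text
t: 15.7
eef_pos: [629.7, 95.4, 52.0]
tcp_rot: [-3.129, 0.002, -1.762]
ft_force: [1.0, -6.0, -3.5]
opening: 0.265
t: 15.95
eef_pos: [629.9, 95.9, 52.0]
tcp_rot: [-3.129, 0.003, -1.762]
ft_force: [3.1, 3.9, -3.4]
opening: 0.265
t 16.0 pos [629.8  95.8  51.9] rpy [-3.129e+00  3.000e-03 -1.762e+00] F [ 2.1  3.3 -3.1] open 0.268 q6 1.81
delta [-0.1 -0.  -0. ] turn 0.0
tcp along 214.3639497349372 tri cen (np.float64(312.2143108917871), np.float64(122.21536834684525)) [708.60191338  84.97821348  69.        ] rem 4.269957054401999
[[352.1000061035156, 99.0], [272.3999938964844, 99.0], [314.20001220703125, 172.39999389648438]] [np.float64(-14.0), np.float64(22.4), np.float64(3.5)]
```

View pics/w10c.png

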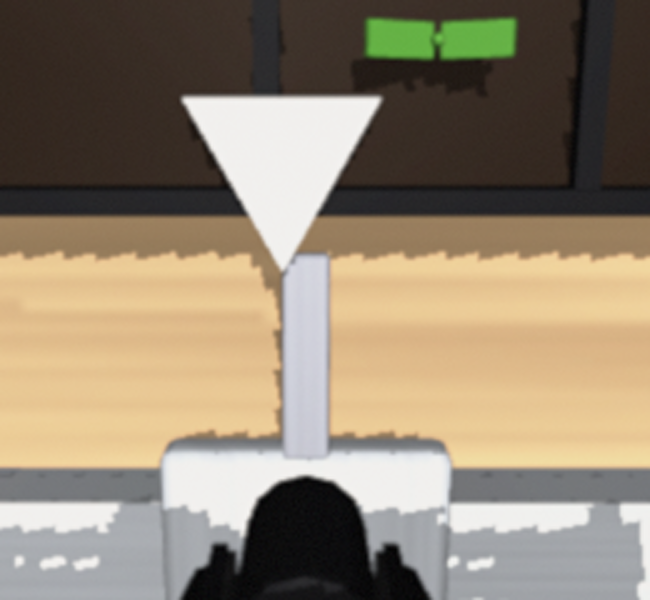

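Pointer centre is at crop column 306 and the triangle's corner at 283. About 4.2 mm remains.

```bash
python3 -m pendant '[[-2,0,0,0],[-4.2,0,0,0],[-4.2,0,0,0],[-4.2,0,0,0]]' 1
python3 look.py w11
```

```text
t: 16.55
eef_pos: [630.5, 99.6, 52.0]
tcp_rot: [-3.129, 0.002, -1.762]
ft_force: [-0.3, -4.9, -2.8]
opening: 0.265
t 16.6 pos [630.6  99.6  52. ] rpy [-3.129e+00  2.000e-03 -1.762e+00] F [ 0.1 -4.4 -2.3] open 0.267 q6 1.82
delta [0. 0. 0.] turn 0.0
tcp along 218.07601807630144 tri cen (np.float64(320.1836948915325), np.float64(122.21448565430372)) [708.56400393  84.99017678  69.        ] rem 0.5623982096026339
[[360.1000061035156, 99.0], [280.8999938964844, 99.0], [320.5, 175.60000610351562]] [np.float64(-17.7), np.float64(18.5), np.float64(0.4)]
```

View pics/w11c.png

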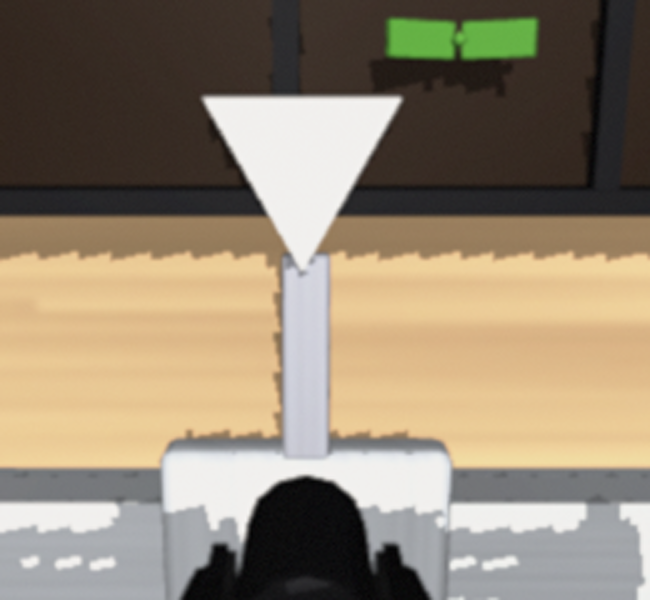

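```bash
python3 -m pendant '[[-1.2,0,0,0],[-1.2,0,0,0],[-1.2,0,0,0]]' 1
python3 look.py w12
```

```text
t: 17.02
eef_pos: [630.8, 100.9, 52.0]
tcp_rot: [-3.129, 0.002, -1.762]
ft_force: [1.8, -2.6, -2.4]
opening: 0.267
t 17.07 pos [630.8 100.9  51.9] rpy [-3.129e+00  2.000e-03 -1.762e+00] F [ 0.3 -3.4 -2.3] open 0.268 q6 1.82
delta [-0. -0. -0.] turn 0.0
tcp along 219.45515595805222 tri cen (np.float64(323.35134168157424), np.float64(121.5484794275492)) [708.86541824  84.84223393  69.        ] rem -0.9044473698787385
[[363.20001220703125, 99.0], [283.8999938964844, 99.0], [323.20001220703125, 173.89999389648438]] [np.float64(-19.1), np.float64(17.2), np.float64(-0.8)]
```

View pics/w12c.png

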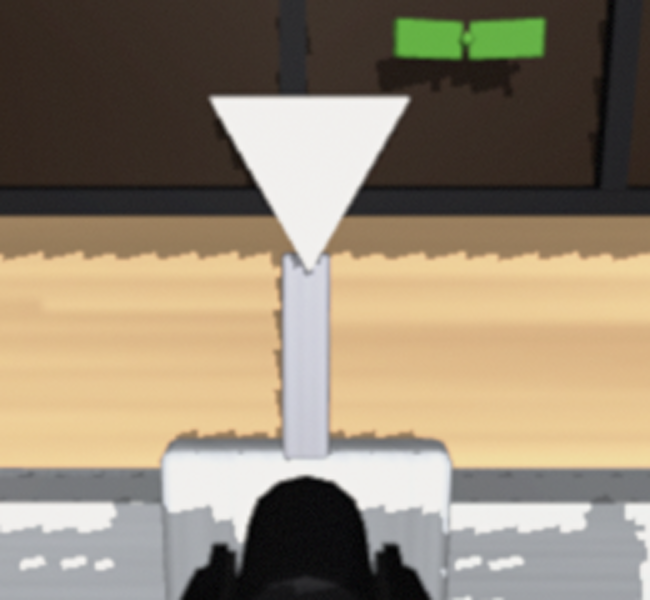

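```bash
python3 -m pendant '[[0.8,0,0,0],[0.8,0,0,0],[0.8,0,0,0],[0.8,0,0,0]]' 1
python3 look.py w13
```

```text
t: 17.62
eef_pos: [630.8, 100.4, 52.0]
tcp_rot: [-3.129, 0.003, -1.762]
ft_force: [2.2, 3.6, -2.8]
opening: 0.267
t 17.68 pos [630.7 100.3  51.9] rpy [-3.129e+00  3.000e-03 -1.762e+00] F [ 2.8  3.  -3.8] open 0.269 q6 1.82
delta [-0.1 -0.  -0. ] turn 0.0
tcp along 218.95354869438972 tri cen (np.float64(321.73083908463497), np.float64(121.58772248456229)) [708.92063908  85.09407528  69.        ] rem -0.14508907188135822
[[362.20001220703125, 99.0], [282.3999938964844, 99.0], [321.70001220703125, 174.10000610351562]] [np.float64(-18.6), np.float64(17.8), np.float64(-0.2)]
```

View pics/w13c.png

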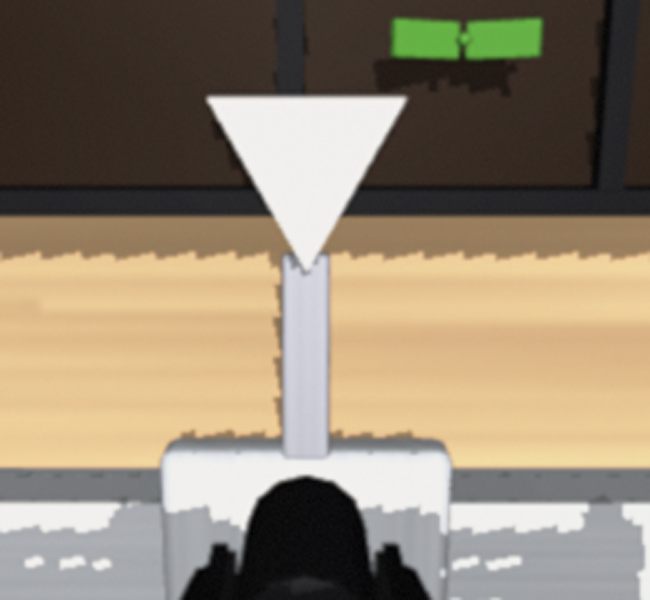

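The corner (crop column 306–307) is now in line with the pointer centre (306). Releasing the post and rising.

```bash
python3 -m pendant '[[0,0,0,0],[0,0,0,0],[0,0,0,0],[0,0,0,0],[0,0,0,0],[0,0,0,0],[0,0,0,0]]' 0.3
python3 -m pendant '[[0,0,-30,0],[0,0,-60,0],[0,0,-90,0],[0,0,-115,0],[0,0,-115,0]]' 0
python3 look.py w14
python3 - <<'E'
from h import *
q=vision.read_camera('top');cv2.imwrite('pics/t14.png',cv2.resize(q['pixels'][150:400,170:500],(0,0),fx=2.4,fy=2.4)[:,:,::-1])
E
```

```text
t: 18.6
eef_pos: [630.7, 100.3, 51.9]
tcp_rot: [-3.129, 0.003, -1.762]
ft_force: [-0.0, -0.3, -0.1]
opening: 0.701
t: 19.23
eef_pos: [630.0, 100.3, 168.6]
tcp_rot: [-3.126, 0.003, -1.762]
ft_force: [-0.2, -1.0, -0.1]
opening: 0.999
t 19.27 pos [629.3 100.3 167.1] rpy [-3.128e+00  3.000e-03 -1.762e+00] F [-0.3 -0.9 -0.7] open 0.994 q6 1.82
delta [-0.2 -0.7 -1.5] turn 0.0
tcp along 218.71520527136423 tri cen (np.float64(321.5527544351074), np.float64(121.49953314659197)) [708.64009379  85.29219315  69.        ] rem 0.23419736015867443
[[298.1000061035156, 107.0], [321.8999938964844, 158.39999389648438], [347.0, 107.0]] [np.float64(17.6), np.float64(-0.1), np.float64(-18.5)]
```

View pics/w14.png

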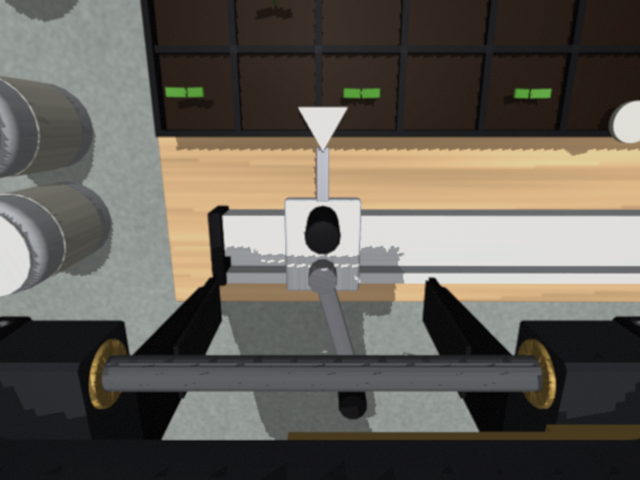

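View pics/w14c.png

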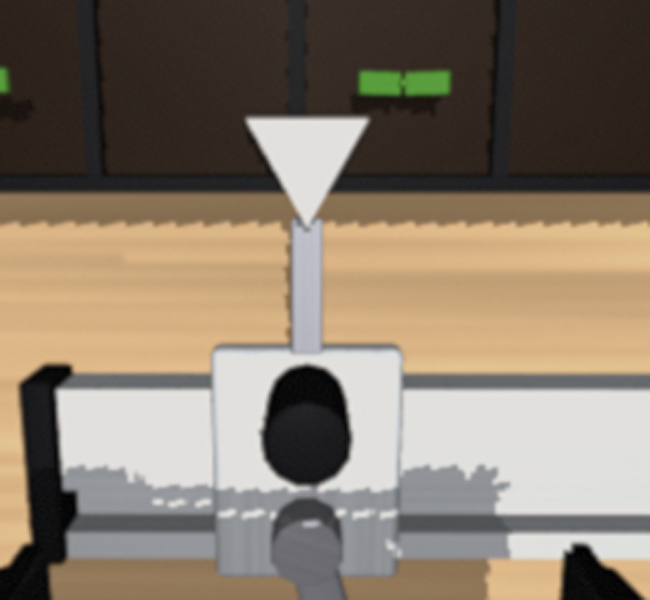

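Aligned after release as well: corner and pointer both at crop column 307. Going to the knob, which should be at about (505.5, 103).

Run:
```python
from h import *
delta([505.5,103.3,168],-1.49)
```

```text
t 19.38 pos [628.7 100.3 165.8] rpy [-3.131e+00  2.000e-03 -1.762e+00] F [-0.5 -0.6  0.1] open 0.999 q6 1.82
delta [ 20.5 121.5  -3.6] turn -15.6
```

```bash
python3 -m pendant '[[5,30,-4,-4],[10,60,-4,-8],[15,90,-4,-12],[20,115,-4,-15.6],[20.5,121.5,-4,-15.6],[20.5,121.5,-4,-15.6]]' 0
python3 - <<'E'
from h import *
delta([505.5,103.3,62],-1.49)
p=vision.read_camera('wrist');save(p,'w15')
E
```

```text
t: 20.12
eef_pos: [505.8, 103.3, 168.1]
tcp_rot: [-3.131, -0.001, -1.491]
ft_force: [0.6, -0.4, 0.0]
opening: 0.996
t 20.12 pos [505.8 103.3 168.1] rpy [-3.131e+00 -1.000e-03 -1.491e+00] F [ 0.6 -0.4  0. ] open 0.996 q6 1.57
delta [-1.00e-01  1.50e+00  1.06e+02] turn -0.1
```

View pics/w15.png

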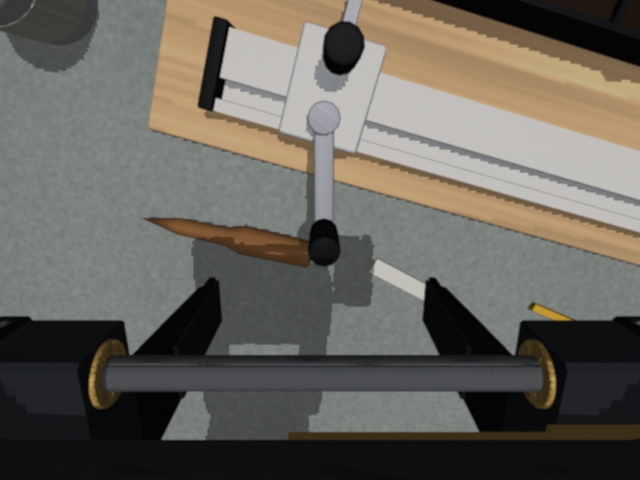

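```bash
python3 -m pendant '[[0,1,30,0],[0,1,60,0],[0,1,85,0],[0,1,106,0],[0,1,106,0]]' 0
python3 -m pendant '[[0,0,0,0],[0,0,0,0],[0,0,0,0],[0,0,0,0],[0,0,0,0],[0,0,0,0],[0,0,0,0],[0,0,0,0]]' 0.67
python3 - <<'E'
from h import *
delta([505.5,103.3,62],-1.49)
p=vision.read_camera('wrist')
a=cv2.convertScaleAbs(p['pixels'][180:440,200:440],alpha=2,beta=10)
cv2.imwrite('pics/w16.png',cv2.resize(a,(0,0),fx=2.3,fy=2.3)[:,:,::-1])
E
```

```text
t: 20.8
eef_pos: [506.4, 103.0, 60.6]
tcp_rot: [-3.133, -0.001, -1.492]
ft_force: [-1.0, 0.1, 0.1]
opening: 0.997
t: 21.8
eef_pos: [506.4, 103.0, 60.6]
tcp_rot: [-3.133, -0.001, -1.492]
ft_force: [0.4, -0.5, -0.4]
opening: 0.335
t 21.8 pos [506.4 103.   60.6] rpy [-3.133e+00 -1.000e-03 -1.492e+00] F [ 0.4 -0.5 -0.4] open 0.335 q6 1.57
delta [-0.3  0.9 -1.4] turn -0.1
```

View pics/w16.png

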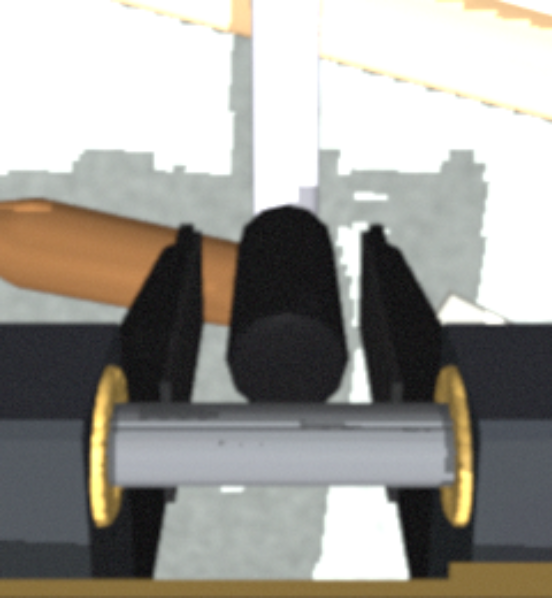

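The knob is loosely caged. Swinging it closed, first half.

```bash
python3 -m pendant '[[5,-0.2,0,-3],[8.9,-0.5,0,-6],[17.7,-1.9,0,-12],[26.3,-4.2,0,-18],[34.6,-7.3,0,-24],[42.5,-11.4,0,-30],[50,-16.2,0,-36],[50,-16.2,0,-36]]' 0.67
python3 - <<'E'
from h import *
s=env.state();delta(s['eef_pos'],-1.49)
p=vision.read_camera('wrist');save(p,'w17')
q=vision.read_camera('top');cv2.imwrite('pics/t17.png',cv2.resize(q['pixels'][150:400,170:500],(0,0),fx=2.4,fy=2.4)[:,:,::-1])
E
```

```text
t: 22.85
eef_pos: [526.6, 54.2, 60.7]
tcp_rot: [-3.135, -0.006, -0.865]
ft_force: [0.1, 0.0, 0.2]
opening: 0.329
t 22.85 pos [526.6  54.2  60.7] rpy [-3.135 -0.006 -0.865] F [0.1 0.  0.2] open 0.329 q6 0.84
delta [0. 0. 0.] turn 35.8
```

View pics/w17.png

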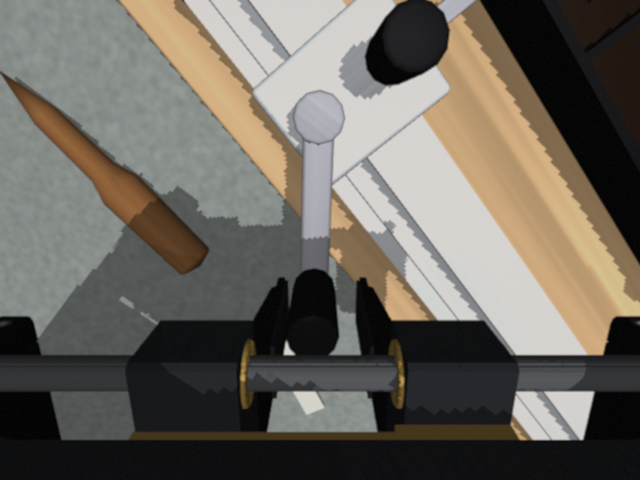

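View pics/t17.png

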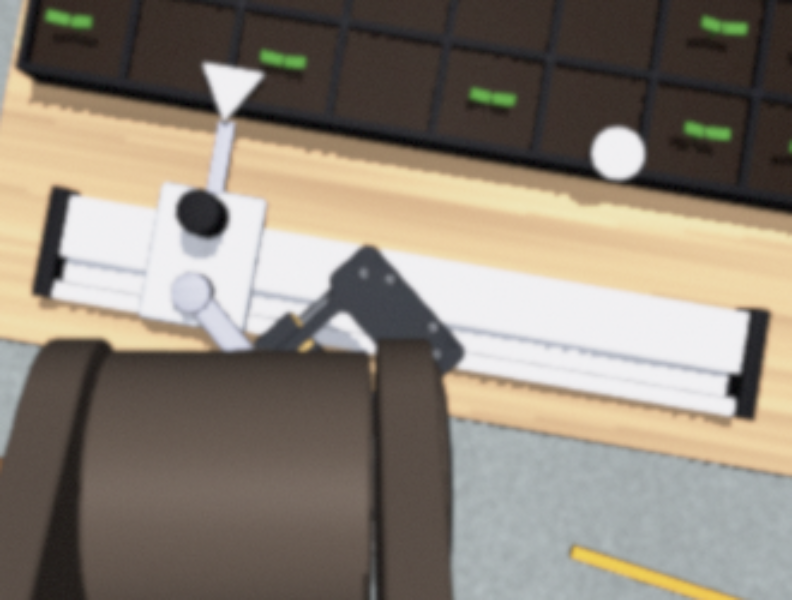

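The pointer is still on the triangle in the top view and the knob is still caged. Swinging the rest of the way.

```bash
python3 -m pendant '[[8.9,-0.5,0,-6],[17.7,-1.9,0,-12],[26.3,-4.2,0,-18],[34.6,-7.3,0,-24],[42.5,-11.4,0,-30],[50,-16.2,0,-36],[53.5,-18.9,0,-38.6],[53.5,-18.9,0,-38.6]]' 0.67
python3 - <<'E'
from h import *
s=env.state();delta(s['eef_pos'],-.192)
p=vision.read_camera('wrist');save(p,'w18')
E
```

```text
t: 23.95
eef_pos: [575.2, 26.3, 61.0]
tcp_rot: [-3.14, -0.008, -0.194]
ft_force: [-0.6, -0.3, -0.7]
opening: 0.332
t 23.95 pos [575.2  26.3  61. ] rpy [-3.14  -0.008 -0.194] F [-0.6 -0.3 -0.7] open 0.332 q6 0.12
delta [0. 0. 0.] turn -0.1
```

View pics/w18.png

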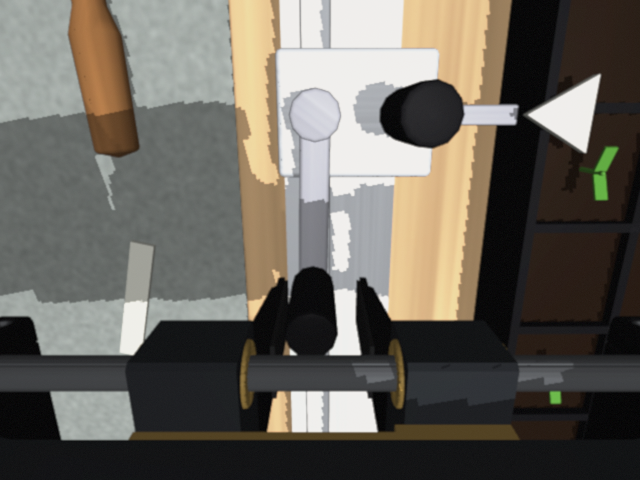

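The lever is nearly in line. Pushing the last few millimetres onto the stop and watching the force.

```bash
python3 -m pendant '[[2,0,0,0],[4,0,0,0],[4,0,0,0]]' 0.67; python3 -m pendant '[[2,0,0,0],[2,0,0,0],[2,0,0,0]]' 0.67
```

```text
t: 24.38
eef_pos: [577.2, 25.7, 60.9]
tcp_rot: [-3.141, -0.004, -0.195]
ft_force: [-9.6, -0.8, 4.8]
opening: 0.332
t: 24.75
eef_pos: [577.1, 25.6, 60.8]
tcp_rot: [-3.141, 0.0, -0.196]
ft_force: [-10.3, 1.6, 5.2]
opening: 0.33
```

10 N could still be the cam rather than the stop. Pressing a little harder.

```bash
python3 -m pendant '[[3,0,0,0],[4,0,0,0],[4,0,0,0],[4,0,0,0]]' 0.67; python3 -m pendant '[[4,0,0,0],[5,0,0,0],[5,0,0,0]]' 0.67
```

```text
t: 25.25
eef_pos: [576.9, 25.5, 60.6]
tcp_rot: [3.141, 0.009, -0.197]
ft_force: [-19.3, 3.3, 10.4]
opening: 0.332
t: 25.62
eef_pos: [576.5, 25.5, 60.3]
tcp_rot: [3.14, 0.02, -0.197]
ft_force: [-24.2, 3.9, 15.9]
opening: 0.327
```

The knob does not move as the force rises to 24 N, so the lever is on its stop. Backing off, opening and rising.

```bash
python3 -m pendant '[[-4,0,0,0],[-5,0,0,0]]' 0.67; python3 -m pendant '[[0,0,0,0],[0,0,0,0],[0,0,0,0],[0,0,0,0],[0,0,0,0]]' 0.2;python3 -m pendant '[[0,0,-30,0],[0,0,-60,0],[0,0,-90,0],[0,0,-120,0],[0,0,-120,0]]' 0
python3 - <<'E'
from h import *
p=vision.read_camera('wrist');save(p,'w20')
E
```

```text
t: 25.88
eef_pos: [571.9, 26.5, 60.6]
tcp_rot: [3.14, 0.019, -0.198]
ft_force: [0.4, -0.9, 0.4]
opening: 0.327
t: 26.5
eef_pos: [571.9, 26.5, 60.6]
tcp_rot: [3.14, 0.019, -0.198]
ft_force: [0.0, -0.2, 1.3]
opening: 0.776
t: 27.12
eef_pos: [575.1, 26.1, 182.6]
tcp_rot: [3.141, 0.015, -0.198]
ft_force: [0.8, 0.1, -0.4]
opening: 1.002
```

View pics/w20.png

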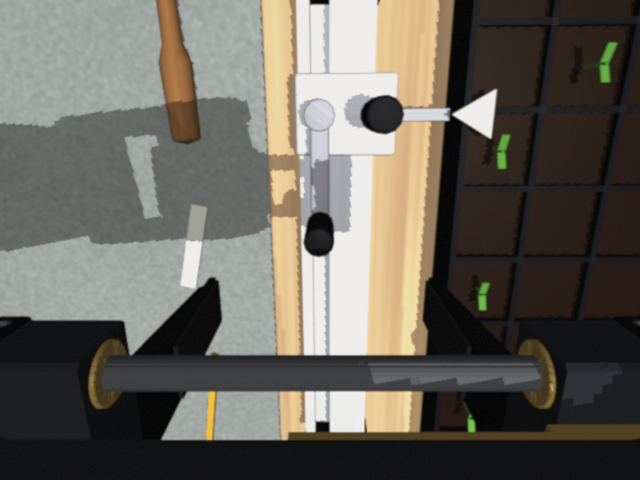

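The lever is in line with the rail, and the pointer (row 114) meets the triangle's corner (450,115). One clear check from above with the arm moved aside.

```bash
python3 -m pendant '[[-10,30,-10,0],[-20,75,-20,0],[-40,120,-30,0],[-55,165,-30,0],[-70,210,-30,0],[-85,250,-30,0],[-85,250,-30,0]]' 0
python3 - <<'E'
from h import *
q=vision.read_camera('top');im=q['pixels'];cv2.imwrite('pics/t21.png',cv2.resize(im[150:320,180:390],(0,0),fx=3.5,fy=3.5,interpolation=cv2.INTER_CUBIC)[:,:,::-1])
s=vision.read_camera('scene');save(s,'s21')
print(env.state()['qvel'].round(3))
E
```

```text
t: 28.05
eef_pos: [441.0, -203.9, 211.7]
tcp_rot: [3.141, 0.019, -0.201]
ft_force: [-0.4, 0.1, 0.4]
opening: 0.998
[ 0.028 -0.002 -0.008  0.     0.002  0.002]
```

View pics/t21.png

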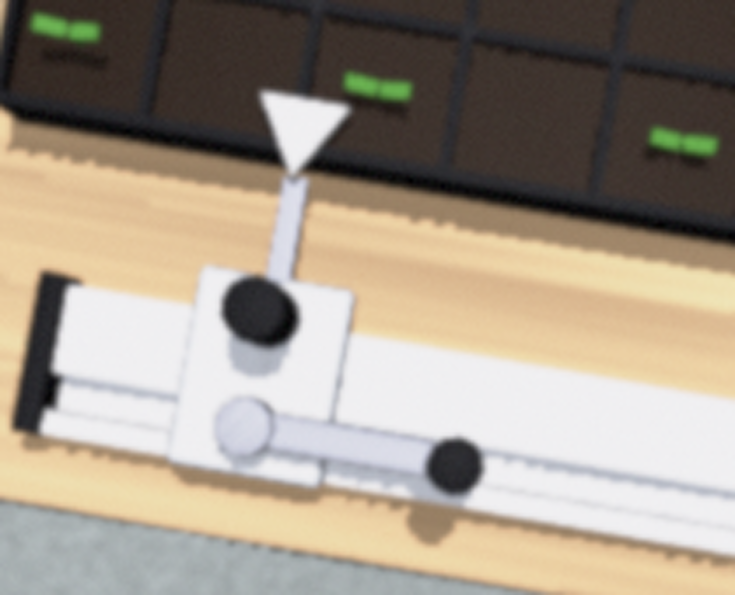

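View pics/s21.png

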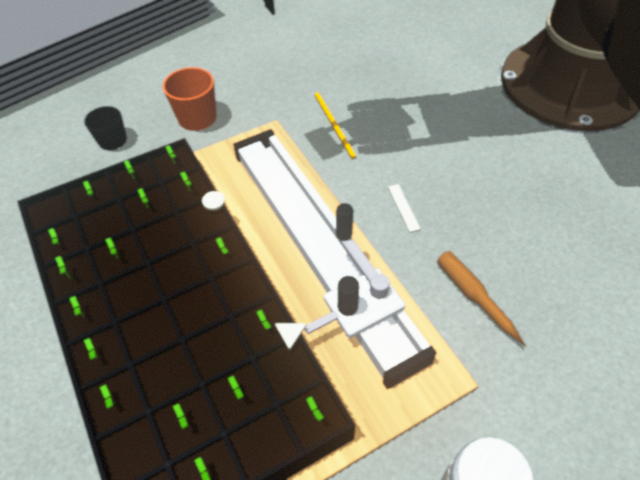

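```bash
python3 -c "
from cell import job
print(job.job_done())"
```

```text
the job is handed in; nothing more can be done
None
```

The row guide is set and the job is handed in at about 28 s on the robot's clock. I swung the lever open to roughly 1.3 rad and slid the carriage about 110 mm by its post to the triangular clip. I then swung the lever back onto its clamp stop, released it and moved the arm clear.

**Last checks**
- **Pointer:** in the close wrist view before clamping, it was within about 0.3 mm of the triangle's corner. After clamping, the wrist, top and scene pictures still show them in line.
- **Lever:** it lies in line with the rail. It did not move as I pushed up to about 24 N along the rail's cross direction (about 29 N in all), which I take to be the stop.
- **Top view:** the corner sits about 3 px (under 1 mm) off the pointer's line. I put that down to the difference in their heights.

**What went wrong or disagreed**
- **Missed grasp:** the first grasp of the knob closed on nothing. The visible fingertips end about 38 mm short of the reported TCP, so I worked that much lower from then on. Nothing was moved by the miss.
- **Side forces:** while the lever swung open, the wrist read up to about 23 N. For the return I caged the knob loosely instead of gripping it.

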